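# Pack a clock snug in its reclined repair cradle

## Robot

A 6-joint arm with a two-finger parallel gripper is mounted at the origin on the work surface. World frame = base frame: x ahead of the robot, y to its left, z up, the work surface at z = 0. Lengths are in m, angles in degrees, forces in N, time in s.
With the tool pointing down it reaches from about 0.3 to 0.75 m from the base axis. Payload 8.5 kg.
Tool frame: the origin (TCP) lies at the very end of the fingers, on their centre line; the grasp point (between the pads) lies 19 mm behind it (env.pinch_z is the distance from the TCP to the grasp point, in m); z points along the fingers, y is the line along which they close (so a half turn about z gives the same grasp; the last joint's range is limited). The gripper opens to 85 mm and grips with 20 to 120 N. Pads are 22 mm wide; open, the fingers measure 114 mm over their backs; the gripper's body (76 mm by 85 mm) begins 54 mm behind the grasp point. The pads swing forward as they close: fully open they stand 13 mm farther back than shut.
Start: joints at [60.086, 21.807, 74.336, -0, 83.858, -12.336], TCP at [0.166, 0.524, 0.231] pointing down, gripper open.
Joint ranges: [-178.18, 178.18], [-50.72, 133.34], [12.68, 142.11], [-81.47, 261.47], [9.98, 163.14], [-165.26, 165.26]. Speed limits (degrees/s): [136.94, 136.94, 180, 180, 180, 180].

## Interface

Orientations are given as a 3x3 rotation matrix whose columns are the frame's x, y, z axes.
In Python, from rig import env, viewer gives the robot as it stands.
- The arm moves only by the tool drive_tool, never from a script. Its argument "series" is a list of rows, each a list of 3 entries, a list of its own where there are three numbers: the shift along the tool's x, y, z in m, then the turn about the tool's z in degrees, then the finger opening in m, from 0 to 0.0854. A call has 1 to 20 rows; each row is the pose to reach, as a shift and turn from the pose commanded when the call began, along the tool's axes at that moment; what a row does not reach only later rows make up. A row lasts 1/10 s, in which the tool goes at most 50 mm and 8.59 degrees, less where a joint would pass 70% of its speed; a pose out of reach is approached as far as the arm can. A call with a gripper value outside its range is refused whole. The fingers move at their own pace and stop on an object; "newtons" is the grip in N (left out, the last holds). Time passes only in rows, so rows that repeat a pose let the fingers close. It gives the time, the measured TCP pose, the force, the opening and the grip force at its end, in the units of the state.
- env.observe(): the state, without advancing time (a new reading comes with each control period).
- viewer.get_image(name): name is "scene" or "top"; returns a dict with "img" (400x640x3 uint8, red, green, blue), "depth" (400x640 float32, m along the optical axis (not along the pixel's ray), 0 where there is no reading), "camera_matrix" (3x3 intrinsics, pixels), "rvec" (rotation vector, rad) and "tvec" (3), from world to camera coordinates, as OpenCV has them. Camera axes: x right, y down, z forward; pixel columns grow to the right and rows downward; lengths in m; the calibration is good to about 2 mm. A picture is of the moment at which its call begins.
- env.close_job(): hands the job in; it is judged then, once.
The state is a dict: "time_s": time; "q": joint angles; "qvel": joint speeds; "joint_efforts": joint torques, N m; "position": TCP position; "tool_rot": TCP orientation; "ft_force": force on the tool from outside, world axes, zero at the start; "wrist_torque": the same for the moment, N m; "grip_width": finger opening in m; "gripper_force": force on a finger pad.
Only numpy, scipy, OpenCV 4.12 (cv2) and the standard library are available. Lean on these libraries where they do the work, as an engineer would, in place of code of your own. Each camera call takes 0.05 s, during which the arm holds its last target. There are 200 camera calls.

## Task

Pack the space between the leaning backrest of the cradle and the back of the clock: take plywood plates from the rack and slide them one at a time down into the gap, each standing fully down on the ledge, until it feels snug, that is, until there is no room for another plate. Do not force any plate, leave the plates that are not needed standing in the rack, and leave the other things on the bench where they are.

Things in the scene. Friction and masses are not known exactly. Their poses are not given: they have to be found in the camera images.
- cradle: fixed wooden cradle, base 200 x 170 x 12 mm. Origin on the bench, x forward: the base reaches x 0 to 200 mm. It carries a backrest board (130 wide, 10 thick, top edge 90 mm up the slope from the ledge) that leans 25 degrees from vertical towards -x (its top is nearer -x), and a ledge 32 mm deep, square to the backrest, at its foot. It may stand at the left or the right, turned up to 0.2 rad
- slot (a point): fixed point in the corner where the cradle's backrest and ledge meet, mid-width, 100 mm ahead of the cradle's origin, 40 mm up. Axes lean 25 degrees: z up along the backrest (plates slide along it), x square out of the backrest across the gap, y along the width. Plates stand on the ledge (z = 0) and lean on the backrest (x = 0) or the plate before; their feet stay where set down
- clock: fixed grey desk clock 150 wide x 80 tall x 45 mm deep, leaning like the backrest, dial on the far side, on a dark steel shoe. It will not move. Parallel to the backrest; the gap between them is 18 to 31 mm wide (it differs every time), so it takes two or three plates. Its top edge is 83 to 90 mm up the slope from the ledge; the rear top edge is bevelled, 6 mm back over 12 mm down, to lead plates in. Origin on the bench
- clock_back (a point): centre of the clock's flat back face; its x in the slot's frame is the width of the gap
- rack: fixed dark wooden rack, base 100 x 206 x 12 mm, origin on the bench under its centre, with four slots across it, 11 mm wide and 30 mm deep, at y = -72, -24, 24, 72 mm; slot floors at 12 mm height, top at 42 mm. The plates stand upright in the slots, thin direction along the rack's y
- plate0_mid (a point): centre of a plywood plate 125 tall (z) x 80 wide (y) x 8 mm thick (x), about 65 g, loose; all four plates are alike. At the start it stands upright in a rack slot, its top 137 mm above the bench (the others are 48 mm away, centre to centre). When down in the gap its top edge stands 125 mm up the slope, higher than backrest and clock
- plate1_mid (a point): centre of a plywood plate 125 tall (z) x 80 wide (y) x 8 mm thick (x), about 65 g, loose; all four plates are alike. At the start it stands upright in a rack slot, its top 137 mm above the bench (the others are 48 mm away, centre to centre). When down in the gap its top edge stands 125 mm up the slope, higher than backrest and clock
- plate2_mid (a point): centre of a plywood plate 125 tall (z) x 80 wide (y) x 8 mm thick (x), about 65 g, loose; all four plates are alike. At the start it stands upright in a rack slot, its top 137 mm above the bench (the others are 48 mm away, centre to centre). When down in the gap its top edge stands 125 mm up the slope, higher than backrest and clock
- plate3_mid (a point): centre of a plywood plate 125 tall (z) x 80 wide (y) x 8 mm thick (x), about 65 g, loose; all four plates are alike. At the start it stands upright in a rack slot, its top 137 mm above the bench (the others are 48 mm away, centre to centre). When down in the gap its top edge stands 125 mm up the slope, higher than backrest and clock
- oil_tin: bystander: steel tin, 52 mm across, 75 tall, origin under its centre
- loupe: bystander: black eyeglass loupe, 42 mm across, 47 tall, origin under its centre
- screwdriver: bystander: screwdriver lying on the bench

How it is judged (in metres and radians):
On the way, in this order (a step that is already met when the one before it is completed fails the run):
1. a first plate stands down in the gap (((z of plate0_mid in the frame of slot below 0.069 m and x of plate0_mid in the frame of slot above 0 m and distance between plate0_mid and slot below 0.075 m and angle between the z axis of plate0_mid and the z axis of slot, either way round below 0.17 rad) or (z of plate1_mid in the frame of slot below 0.069 m and x of plate1_mid in the frame of slot above 0 m and distance between plate1_mid and slot below 0.075 m and angle between the z axis of plate1_mid and the z axis of slot, either way round below 0.17 rad) or (z of plate2_mid in the frame of slot below 0.069 m and x of plate2_mid in the frame of slot above 0 m and distance between plate2_mid and slot below 0.075 m and angle between the z axis of plate2_mid and the z axis of slot, either way round below 0.17 rad) or (z of plate3_mid in the frame of slot below 0.069 m and x of plate3_mid in the frame of slot above 0 m and distance between plate3_mid and slot below 0.075 m and angle between the z axis of plate3_mid and the z axis of slot, either way round below 0.17 rad))), for 0.2 s.
2. then a second plate stands down in the gap beside it ((((z of plate0_mid in the frame of slot below 0.069 m and x of plate0_mid in the frame of slot above 0 m and distance between plate0_mid and slot below 0.075 m and angle between the z axis of plate0_mid and the z axis of slot, either way round below 0.17 rad) and (z of plate1_mid in the frame of slot below 0.069 m and x of plate1_mid in the frame of slot above 0 m and distance between plate1_mid and slot below 0.075 m and angle between the z axis of plate1_mid and the z axis of slot, either way round below 0.17 rad)) or ((z of plate0_mid in the frame of slot below 0.069 m and x of plate0_mid in the frame of slot above 0 m and distance between plate0_mid and slot below 0.075 m and angle between the z axis of plate0_mid and the z axis of slot, either way round below 0.17 rad) and (z of plate2_mid in the frame of slot below 0.069 m and x of plate2_mid in the frame of slot above 0 m and distance between plate2_mid and slot below 0.075 m and angle between the z axis of plate2_mid and the z axis of slot, either way round below 0.17 rad)) or ((z of plate0_mid in the frame of slot below 0.069 m and x of plate0_mid in the frame of slot above 0 m and distance between plate0_mid and slot below 0.075 m and angle between the z axis of plate0_mid and the z axis of slot, either way round below 0.17 rad) and (z of plate3_mid in the frame of slot below 0.069 m and x of plate3_mid in the frame of slot above 0 m and distance between plate3_mid and slot below 0.075 m and angle between the z axis of plate3_mid and the z axis of slot, either way round below 0.17 rad)) or ((z of plate1_mid in the frame of slot below 0.069 m and x of plate1_mid in the frame of slot above 0 m and distance between plate1_mid and slot below 0.075 m and angle between the z axis of plate1_mid and the z axis of slot, either way round below 0.17 rad) and (z of plate2_mid in the frame of slot below 0.069 m and x of plate2_mid in the frame of slot above 0 m and distance between plate2_mid and slot below 0.075 m and angle between the z axis of plate2_mid and the z axis of slot, either way round below 0.17 rad)) or ((z of plate1_mid in the frame of slot below 0.069 m and x of plate1_mid in the frame of slot above 0 m and distance between plate1_mid and slot below 0.075 m and angle between the z axis of plate1_mid and the z axis of slot, either way round below 0.17 rad) and (z of plate3_mid in the frame of slot below 0.069 m and x of plate3_mid in the frame of slot above 0 m and distance between plate3_mid and slot below 0.075 m and angle between the z axis of plate3_mid and the z axis of slot, either way round below 0.17 rad)) or ((z of plate2_mid in the frame of slot below 0.069 m and x of plate2_mid in the frame of slot above 0 m and distance between plate2_mid and slot below 0.075 m and angle between the z axis of plate2_mid and the z axis of slot, either way round below 0.17 rad) and (z of plate3_mid in the frame of slot below 0.069 m and x of plate3_mid in the frame of slot above 0 m and distance between plate3_mid and slot below 0.075 m and angle between the z axis of plate3_mid and the z axis of slot, either way round below 0.17 rad)))), for 0.2 s.
At the end, for the whole second after the job is handed in: Two plates (three if the gap exceeds 26.5 mm; a third is accepted in any gap) stand in the gap, centres at most 69 mm up the slope and 75 mm from the slot point, leaning with it within 0.17 rad. All others stand in the rack within 0.2 rad of upright ((((z of plate0_mid in the frame of slot below 0.069 m and x of plate0_mid in the frame of slot above 0 m and distance between plate0_mid and slot below 0.075 m and angle between the z axis of plate0_mid and the z axis of slot, either way round below 0.17 rad) and (z of plate1_mid in the frame of slot below 0.069 m and x of plate1_mid in the frame of slot above 0 m and distance between plate1_mid and slot below 0.075 m and angle between the z axis of plate1_mid and the z axis of slot, either way round below 0.17 rad)) or ((z of plate0_mid in the frame of slot below 0.069 m and x of plate0_mid in the frame of slot above 0 m and distance between plate0_mid and slot below 0.075 m and angle between the z axis of plate0_mid and the z axis of slot, either way round below 0.17 rad) and (z of plate2_mid in the frame of slot below 0.069 m and x of plate2_mid in the frame of slot above 0 m and distance between plate2_mid and slot below 0.075 m and angle between the z axis of plate2_mid and the z axis of slot, either way round below 0.17 rad)) or ((z of plate0_mid in the frame of slot below 0.069 m and x of plate0_mid in the frame of slot above 0 m and distance between plate0_mid and slot below 0.075 m and angle between the z axis of plate0_mid and the z axis of slot, either way round below 0.17 rad) and (z of plate3_mid in the frame of slot below 0.069 m and x of plate3_mid in the frame of slot above 0 m and distance between plate3_mid and slot below 0.075 m and angle between the z axis of plate3_mid and the z axis of slot, either way round below 0.17 rad)) or ((z of plate1_mid in the frame of slot below 0.069 m and x of plate1_mid in the frame of slot above 0 m and distance between plate1_mid and slot below 0.075 m and angle between the z axis of plate1_mid and the z axis of slot, either way round below 0.17 rad) and (z of plate2_mid in the frame of slot below 0.069 m and x of plate2_mid in the frame of slot above 0 m and distance between plate2_mid and slot below 0.075 m and angle between the z axis of plate2_mid and the z axis of slot, either way round below 0.17 rad)) or ((z of plate1_mid in the frame of slot below 0.069 m and x of plate1_mid in the frame of slot above 0 m and distance between plate1_mid and slot below 0.075 m and angle between the z axis of plate1_mid and the z axis of slot, either way round below 0.17 rad) and (z of plate3_mid in the frame of slot below 0.069 m and x of plate3_mid in the frame of slot above 0 m and distance between plate3_mid and slot below 0.075 m and angle between the z axis of plate3_mid and the z axis of slot, either way round below 0.17 rad)) or ((z of plate2_mid in the frame of slot below 0.069 m and x of plate2_mid in the frame of slot above 0 m and distance between plate2_mid and slot below 0.075 m and angle between the z axis of plate2_mid and the z axis of slot, either way round below 0.17 rad) and (z of plate3_mid in the frame of slot below 0.069 m and x of plate3_mid in the frame of slot above 0 m and distance between plate3_mid and slot below 0.075 m and angle between the z axis of plate3_mid and the z axis of slot, either way round below 0.17 rad))) and (x of clock_back in the frame of slot below 0.0265 m or (((z of plate0_mid in the frame of slot below 0.069 m and x of plate0_mid in the frame of slot above 0 m and distance between plate0_mid and slot below 0.075 m and angle between the z axis of plate0_mid and the z axis of slot, either way round below 0.17 rad) and (z of plate1_mid in the frame of slot below 0.069 m and x of plate1_mid in the frame of slot above 0 m and distance between plate1_mid and slot below 0.075 m and angle between the z axis of plate1_mid and the z axis of slot, either way round below 0.17 rad) and (z of plate2_mid in the frame of slot below 0.069 m and x of plate2_mid in the frame of slot above 0 m and distance between plate2_mid and slot below 0.075 m and angle between the z axis of plate2_mid and the z axis of slot, either way round below 0.17 rad)) or ((z of plate0_mid in the frame of slot below 0.069 m and x of plate0_mid in the frame of slot above 0 m and distance between plate0_mid and slot below 0.075 m and angle between the z axis of plate0_mid and the z axis of slot, either way round below 0.17 rad) and (z of plate1_mid in the frame of slot below 0.069 m and x of plate1_mid in the frame of slot above 0 m and distance between plate1_mid and slot below 0.075 m and angle between the z axis of plate1_mid and the z axis of slot, either way round below 0.17 rad) and (z of plate3_mid in the frame of slot below 0.069 m and x of plate3_mid in the frame of slot above 0 m and distance between plate3_mid and slot below 0.075 m and angle between the z axis of plate3_mid and the z axis of slot, either way round below 0.17 rad)) or ((z of plate0_mid in the frame of slot below 0.069 m and x of plate0_mid in the frame of slot above 0 m and distance between plate0_mid and slot below 0.075 m and angle between the z axis of plate0_mid and the z axis of slot, either way round below 0.17 rad) and (z of plate2_mid in the frame of slot below 0.069 m and x of plate2_mid in the frame of slot above 0 m and distance between plate2_mid and slot below 0.075 m and angle between the z axis of plate2_mid and the z axis of slot, either way round below 0.17 rad) and (z of plate3_mid in the frame of slot below 0.069 m and x of plate3_mid in the frame of slot above 0 m and distance between plate3_mid and slot below 0.075 m and angle between the z axis of plate3_mid and the z axis of slot, either way round below 0.17 rad)) or ((z of plate1_mid in the frame of slot below 0.069 m and x of plate1_mid in the frame of slot above 0 m and distance between plate1_mid and slot below 0.075 m and angle between the z axis of plate1_mid and the z axis of slot, either way round below 0.17 rad) and (z of plate2_mid in the frame of slot below 0.069 m and x of plate2_mid in the frame of slot above 0 m and distance between plate2_mid and slot below 0.075 m and angle between the z axis of plate2_mid and the z axis of slot, either way round below 0.17 rad) and (z of plate3_mid in the frame of slot below 0.069 m and x of plate3_mid in the frame of slot above 0 m and distance between plate3_mid and slot below 0.075 m and angle between the z axis of plate3_mid and the z axis of slot, either way round below 0.17 rad)))) and ((z of plate0_mid in the frame of slot below 0.069 m and x of plate0_mid in the frame of slot above 0 m and distance between plate0_mid and slot below 0.075 m and angle between the z axis of plate0_mid and the z axis of slot, either way round below 0.17 rad) or (z of plate0_mid in the frame of rack between 0.064 and 0.085 m and horizontal distance between plate0_mid and rack below 0.095 m and angle between plate0_mid's own z axis and vertical below 0.2 rad)) and ((z of plate1_mid in the frame of slot below 0.069 m and x of plate1_mid in the frame of slot above 0 m and distance between plate1_mid and slot below 0.075 m and angle between the z axis of plate1_mid and the z axis of slot, either way round below 0.17 rad) or (z of plate1_mid in the frame of rack between 0.064 and 0.085 m and horizontal distance between plate1_mid and rack below 0.095 m and angle between plate1_mid's own z axis and vertical below 0.2 rad)) and ((z of plate2_mid in the frame of slot below 0.069 m and x of plate2_mid in the frame of slot above 0 m and distance between plate2_mid and slot below 0.075 m and angle between the z axis of plate2_mid and the z axis of slot, either way round below 0.17 rad) or (z of plate2_mid in the frame of rack between 0.064 and 0.085 m and horizontal distance between plate2_mid and rack below 0.095 m and angle between plate2_mid's own z axis and vertical below 0.2 rad)) and ((z of plate3_mid in the frame of slot below 0.069 m and x of plate3_mid in the frame of slot above 0 m and distance between plate3_mid and slot below 0.075 m and angle between the z axis of plate3_mid and the z axis of slot, either way round below 0.17 rad) or (z of plate3_mid in the frame of rack between 0.064 and 0.085 m and horizontal distance between plate3_mid and rack below 0.095 m and angle between plate3_mid's own z axis and vertical below 0.2 rad))); the robot touches nothing.
It fails at once if a bystander is moved more than 30 mm (distance of any of oil_tin, loupe, screwdriver from where it was at the start of the episode above 0.03 m).
It fails at once if a plate is forced against the clock or cradle with more than 60 N (contact force between any of clock, cradle and plate0 above 60 N or contact force between any of clock, cradle and plate1 above 60 N or contact force between any of clock, cradle and plate2 above 60 N or contact force between any of clock, cradle and plate3 above 60 N).
It also fails if it takes over 72 s, if anything falls off the work surface, if the arm or the gripper's body presses on something with over 40 N, if the wrist force passes 120 N, or if a joint passes its speed limit or range.

## Working session

There is one attempt and no reset: what is moved stays moved. The work goes in short steps, Python scripts to look and compute and a tool call to move; the robot and the scene stay as the last step left them, time stands still between calls to the robot, and variables do not carry over. Pictures are saved under pics/ and viewed, at most 10 in all, crops included, and the job is handed in when it is done.

Besides the shell and the picture viewer there is one more tool, called after "Call:" as name(argument=value, ...) on one line, values as JSON. drive_tool: Moves the arm, as the interface text tells. Its arguments: {"type":"object","properties":{"series":{"type":"array"},"newtons":{"type":"number"}},"required":["series"]}

```bash
ls; mkdir -p pics; python3 - <<'E'
from rig import env, viewer
import cv2,numpy as np
s=env.observe();print(s['time_s'],s['position'],s['tool_rot'],s['grip_width'],env.pinch_z)
for n in("scene","top"):
    r=viewer.get_image(n);cv2.imwrite(f'pics/{n}0.png',r['img'][...,::-1]);np.savez(f'{n}0.npz',**r)
    R=cv2.Rodrigues(r['rvec'])[0];print(n,r['camera_matrix'],-R.T@r['tvec'].ravel(),R[2])
E
```

```text
pics
0.0 [0.16594303 0.52404741 0.23069164] [[-9.53307682e-01  3.01999781e-01 -7.71465505e-04]
 [ 3.02000577e-01  9.53306834e-01 -1.31594019e-03]
 [ 3.38029688e-04 -1.48747892e-03 -9.99998837e-01]] 0.08548816753453148 0.0187
scene [[461.01189993   0.         319.81887422]
 [  0.         461.01189993 196.91009207]
 [  0.           0.           1.        ]] [1.14371211 0.41752437 0.83514013] [-0.56970155 -0.37852004 -0.72949484]
top [[490.64225371   0.         324.82082505]
 [  0.         490.64225371 185.1295316 ]
 [  0.           0.           1.        ]] [0.46719538 0.00366388 1.2377175 ] [ 0.09506921 -0.00132889 -0.99546978]
```

View pics/scene0.png

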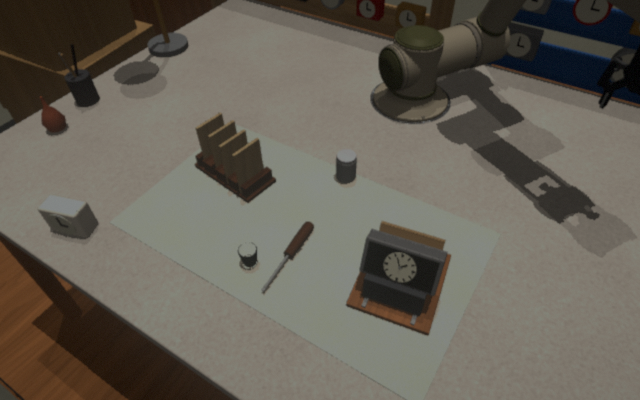

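View pics/top0.png

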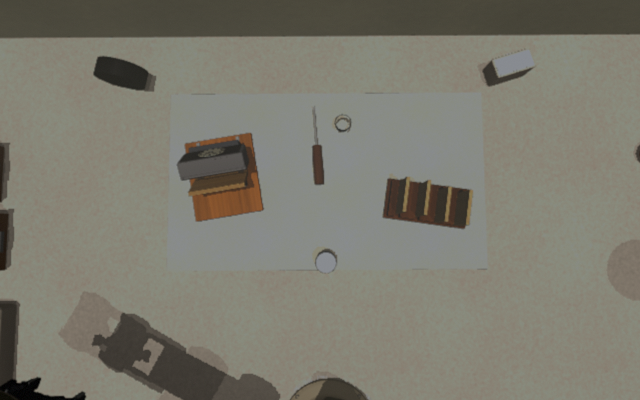

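Scene: cradle with clock at lower right (about 400,270), rack at upper left (235,160). Top view: cradle at about (220,170), i.e. +y, with the gap facing away from the robot; rack at (428,203); tin (326,260), loupe (343,122) and screwdriver (317,150) lie between them.

```bash
cat > h.py <<'E'
import numpy as np,cv2
def cloud(r):
    K=r['camera_matrix'];R=cv2.Rodrigues(r['rvec'])[0];t=np.ravel(r['tvec']);d=r['depth']
    v,u=np.mgrid[:400,:640]
    P=np.stack([(u-K[0,2])/K[0,0]*d,(v-K[1,2])/K[1,1]*d,d],-1)
    W=(P-t)@R; W[d==0]=np.nan
    return W
def rect(p):
    c,s,a=cv2.minAreaRect(p.astype(np.float32)*1000)
    return np.round(c,1),np.round(s,1),round(a,1)
E
python3 - <<'E'
from h import *
for n in('top','scene'):
    r=np.load(n+'0.npz');W=cloud(r);x,y,z=np.moveaxis(W,-1,0);img=r['img'].astype(int)
    print(n,'bench z',np.nanmedian(z[abs(z)<.02]))
    m=((z>.11)&(z<.15)&(x>.25)&(x<.7)&(y<-.1)&(y>-.5)).astype(np.uint8)
    k,l=cv2.connectedComponents(m)
    for i in range(1,k):
        q=l==i
        if q.sum()>10: t=q&(z>.128); print(' plate',q.sum(),rect(W[t][:,:2]) if t.sum()>4 else '',np.nanmax(z[q]),W[t].mean(0))
    hsv=cv2.cvtColor(r['img'],cv2.COLOR_RGB2HSV).astype(int)
    m=(z>.004)&(z<.02)&(y>.1)&(y<.5)&(x>.3)&(x<.75)
    print(' cradle base',m.sum(),rect(W[m][:,:2]),np.median(z[m]))
    m=(z>.004)&(z<.02)&(y<-.1)&(y>-.5)&(x>.25)&(x<.7)
    print(' rack base',m.sum(),rect(W[m][:,:2]))
    m=(z>.03)&(z<.05)&(y<-.1)&(y>-.5)&(x>.25)&(x<.7)
    print(' rack top',m.sum(),rect(W[m][:,:2]))
    # column profile through cradle
    if n=='top':
        for u in (205,220,235):
            print(u,[(v,*np.round(W[v,u]*1000).astype(int).tolist(),*img[v,u].tolist()) for v in range(132,222,2)])
E
```

```text
top bench z 0.0009285093152295326
 plate 193 (array([ 551.3, -179.3]), array([ 9.2, 78.6]), 81.7) 0.14489293109601722 [ 0.55122597 -0.17884692  0.13687755]
 plate 211 (array([ 543.4, -226.3]), array([ 9. , 80.1]), 81.6) 0.14301965734849253 [ 0.5439924  -0.22605564  0.13657625]
 plate 220 (array([ 528. , -272.5]), array([ 9.9, 77.7]), 82.5) 0.1435884809414548 [ 0.52845636 -0.27223111  0.1366672 ]
 plate 243 (array([ 520.9, -320.5]), array([10., 78.]), 81.5) 0.14158965319318037 [ 0.52164875 -0.31956343  0.13647599]
 cradle base 5736 (array([525.1, 299.8]), array([449.3, 399.9]), 0.1) 0.00672526755188026
 rack base 3591 (array([ 475.3, -300. ]), array([399.9, 449. ]), 90.0)
 rack top 1457 (array([ 536.5, -249.4]), array([191.5,  90.9]), 81.9)
205 [(132, 723, 307, 4, 135, 138, 135), (134, 718, 307, 3, 135, 138, 133), (136, 713, 306, 5, 135, 138, 135), (138, 708, 307, 2, 134, 137, 135), (140, 701, 305, 10, 115, 91, 74), (142, 696, 305, 11, 126, 79, 45), (144, 691, 305, 9, 110, 74, 48), (146, 674, 289, 75, 62, 61, 61), (148, 669, 288, 79, 62, 60, 60), (150, 663, 286, 86, 72, 69, 61), (152,
[... 4293 characters left out ...]
ray([ 523.1, -319.8]), array([13.2, 80.6]), 80.2) 0.1424037586520707 [ 0.52457216 -0.31907046  0.13518577]
 plate 329 (array([ 531.5, -272.7]), array([11.8, 82.5]), 81.9) 0.14101138259824475 [ 0.53245555 -0.27168937  0.13503964]
 plate 346 (array([ 545.9, -225.9]), array([11.5, 79.7]), 82.0) 0.14255857799555346 [ 0.54720753 -0.22551461  0.13544954]
 plate 342 (array([ 553., -179.]), array([11.5, 79.9]), 81.7) 0.1412729096128572 [ 0.55390525 -0.17791393  0.13543965]
 cradle base 4175 (array([525.2, 299.9]), array([449.5, 399.7]), 0.0) 0.006386552381282555
 rack base 2439 (array([ 474.9, -300.2]), array([399.8, 449.7]), 89.9)
 rack top 848 (array([ 539.1, -250.1]), array([195.4,  92.4]), 81.4)
```

```bash
python3 - <<'E'
import cv2
a=cv2.imread('pics/top0.png');b=cv2.imread('pics/scene0.png')
c=cv2.resize(a[125:225,170:270],(400,400),interpolation=cv2.INTER_CUBIC);d=cv2.resize(b[215:335,340:460],(400,400),interpolation=cv2.INTER_CUBIC)
cv2.imwrite('pics/crop1.png',cv2.convertScaleAbs(cv2.hconcat([c,d]),alpha=1.6))
E
```

```text
(no output)
```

View pics/crop1.png

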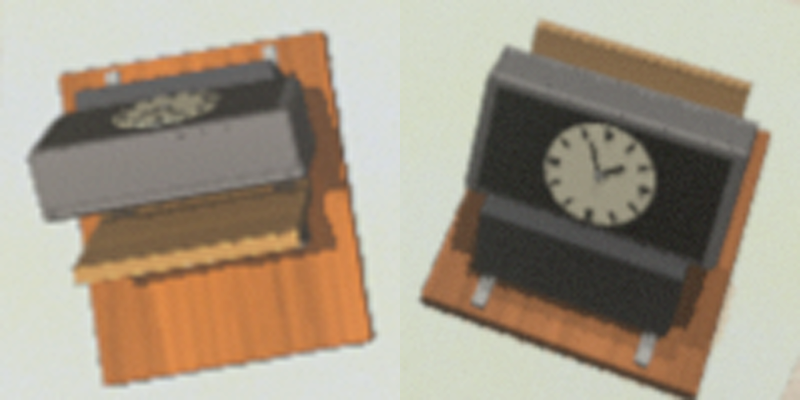

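```bash
python3 - <<'E'
from h import *
c25,s25=np.cos(np.radians(25)),np.sin(np.radians(25))
for n in('top','scene'):
    r=np.load(n+'0.npz');W=cloud(r);x,y,z=np.moveaxis(W,-1,0)
    hsv=cv2.cvtColor(r['img'],cv2.COLOR_RGB2HSV).astype(int);h,s,v=np.moveaxis(hsv,-1,0)
    reg=(y>.12)&(y<.45)&(x>.4)&(x<.8)
    base=reg&(z<.022)&(s>95)&(h<20)
    c,sz,a=rect(W[base][:,:2]);print(n,'base',c,sz,a)
    yaw=np.radians(a-90 if a>45 else a)
    ax=np.array([np.cos(yaw),np.sin(yaw)]);ay=np.array([-ax[1],ax[0]])
    bt=reg&(z>.108)&(z<.13)&(s>95)&(h<25)   # backrest top edge (bright plywood)
    if n=='top': bt&=v>105
    print(' backrest top',bt.sum(),rect(W[bt][:,:2]),np.median(z[bt]))
    o=c/1000-0.1*ax if 0 else c/1000   # base centre = origin+100mm ax = slot xy
    if sz.min()<160: print('  base partly hidden')
    d=W[...,:2]-o; X=d@ax; Y=d@ay; Z=z-.040
    sx=c25*X+s25*Z; sz_=-s25*X+c25*Z
    if n=='top':
        f=reg&(sz_>15/1000)&(sz_<.08)&(abs(sx)<.02)&(s>80)&(abs(Y)<.06)
        print(' face sx',np.median(sx[f]),np.percentile(sx[f],[10,90]),'Y mid')
        q=np.polyfit(Y[f],sx[f],1);print('  face tilt in Y',q); q=np.polyfit(sz_[f],sx[f],1);print('  in z',q)
    g=reg&(sz_>.075)&(sx>.015)&(sx<.1)&(s<60)
    print(' clock top: z',np.median(sz_[g]),'sx pct',np.percentile(sx[g],[0,1,2,5,50,95,99]),'Y',np.percentile(Y[g],[1,99]))
    print(' bt Y,sx,sz',[np.percentile(k[bt],[2,50,98]).round(4) for k in(Y,sx,sz_)])
    # rear clock edge per Y strip
    print(' rear edge',[np.round(np.sort(sx[g&(abs(Y-t)<.006)])[:4],4).tolist() for t in(-.05,-.025,0,.025,.05)])
E
```

```text
top base [608.4 257.2] [199.8 168.3] 9.4
 backrest top 214 (array([566.1, 250.7]), array([  9. , 126.1]), 9.3) 0.12043020475587073
 face sx -0.0002269943455779945 [-0.00099873  0.00059471] Y mid
  face tilt in Y [ 0.00038249 -0.00021534]
  in z [ 0.00286243 -0.00035442]
 clock top: z 0.08657277295033633 sx pct [0.025363   0.02840937 0.02991218 0.03164757 0.05224313 0.07064914
 0.07247861] Y [-0.07290817  0.07421271]
 bt Y,sx,sz [array([-0.0597,  0.0002,  0.0601]), array([-0.0097, -0.0047, -0.    ]), array([0.0865, 0.091 , 0.0956])]
 rear edge [[0.0292, 0.0306, 0.0315, 0.0321], [0.0299, 0.0306, 0.0317, 0.0319], [0.0287, 0.03, 0.0301, 0.0311], [0.0294, 0.0309, 0.0311, 0.0315], [0.0301, 0.0304, 0.0317, 0.0328]]
scene base [612.3 259.5] [196.6 167.9] 9.5
 backrest top 533 (array([573.4, 252.9]), array([ 14.6, 125.6]), 9.4) 0.11592816652700286
 clock top: z 0.08793050664434057 sx pct [0.02647926 0.02796541 0.02872786 0.0305003  0.06267755 0.06993552
 0.0710802 ] Y [-0.07320565  0.07255426]
 bt Y,sx,sz [array([-0.0598,  0.002 ,  0.06  ]), array([-0.007 , -0.0032,  0.    ]), array([0.0767, 0.0854, 0.0934])]
 rear edge [[0.0274, 0.0279, 0.0291, 0.0299], [0.0287, 0.029, 0.0293, 0.0297], [0.0273, 0.0273, 0.0296, 0.0298], [0.0284, 0.0285, 0.0292, 0.0299], [0.0285, 0.0288, 0.0288, 0.029]]
```

```bash
cat >> h.py <<'E'
S0=np.array([.610,.2582,.040]);CY=np.radians(9.4);RY=-8.3
PL=np.array([[.5521,-.1792],[.5447,-.2261],[.5298,-.2726],[.5220,-.3202]])
_c,_s=np.cos(np.radians(25)),np.sin(np.radians(25))
def slot2w(sx,sz,y=0):
    X=_c*sx-_s*sz;Z=_s*sx+_c*sz
    return S0+np.array([np.cos(CY)*X-np.sin(CY)*y,np.sin(CY)*X+np.cos(CY)*y,Z])
def go(p,yaw=None):
    from rig import env
    s=env.observe();R=np.array(s['tool_rot']);d=R.T@(np.array(p)-s['position'])
    y0=np.degrees(np.arctan2(R[1,1],R[0,1]))
    t=0 if yaw is None else -((yaw-y0+180)%360-180)
    print('t',round(s['time_s'],2),'shift',d.round(4),'turn',round(t,2),'F',np.round(s['ft_force'],1),'w',s['grip_width'])
def slotpose():
    from rig import env
    s=env.observe();d=np.array(s['position'])-S0;X=np.cos(CY)*d[0]+np.sin(CY)*d[1]
    print('TCP in cradle frame: X,Y,Z mm',(1000*np.array([X,-np.sin(CY)*d[0]+np.cos(CY)*d[1],d[2]])).round(1))
E
python3 -c "
from h import *
go([*PL[0],.19],RY)"
```

```text
t 0.1 shift [-0.5805 -0.5538  0.0413] turn 80.72 F [ 0.9 -0.3  0.4] w 0.08554797850082654
```

Call:
drive_tool(series=[[[-0.03,-0.028,0],4,0.0854],[[-0.06,-0.057,0],8,0.0854],[[-0.095,-0.09,0],13,0.0854],[[-0.13,-0.124,0],18,0.0854],[[-0.165,-0.157,0],23,0.0854],[[-0.2,-0.19,0],28,0.0854],[[-0.235,-0.224,0],33,0.0854],[[-0.27,-0.257,0],38,0.0854],[[-0.305,-0.29,0],43,0.0854],[[-0.34,-0.324,0],48,0.0854],[[-0.375,-0.357,0],53,0.0854],[[-0.41,-0.39,0],58,0.0854],[[-0.445,-0.424,0],63,0.0854],[[-0.48,-0.457,0],68,0.0854],[[-0.515,-0.49,0],73,0.0854],[[-0.545,-0.52,0.01],77,0.0854],[[-0.565,-0.54,0.02],79,0.0854],[[-0.5805,-0.5538,0.035],80.7,0.0854],[[-0.5805,-0.5538,0.041],80.7,0.0854],[[-0.5805,-0.5538,0.041],80.7,0.0854]], newtons=30)

```text
time_s: 2.1
position: [0.5516, -0.1785, 0.1891]
tool_rot: [[0.144, 0.99, -0.003], [0.99, -0.144, 0.002], [0.001, -0.003, -1.0]]
ft_force: [-0.1, 0.5, 0.3]
grip_width: 0.0858
gripper_force: 0.0
```

```bash
python3 - <<'E'
from h import *
from rig import viewer
r=viewer.get_image('scene');i=r['img'][60:220,170:330,::-1]
cv2.imwrite('pics/a.png',cv2.convertScaleAbs(cv2.resize(i,(600,600),interpolation=cv2.INTER_CUBIC),alpha=1.6))
go([*PL[0],.1],RY)
# fingertips: lowest gripper points around tool
W=cloud(r);m=(np.hypot(W[...,0]-.552,W[...,1]+.179)<.09)&(W[...,2]>.15)&(W[...,2]<.25)
print(np.percentile(W[m][:,2],[0.5,2,5]) if m.any() else 0)
E
```

```text
t 2.15 shift [-0.001   0.0005  0.0902] turn 0.07 F [ 0.6  0.1 -0. ] w 0.08542271276629927
[0.20340629 0.20572832 0.20750661]
```

View pics/a.png

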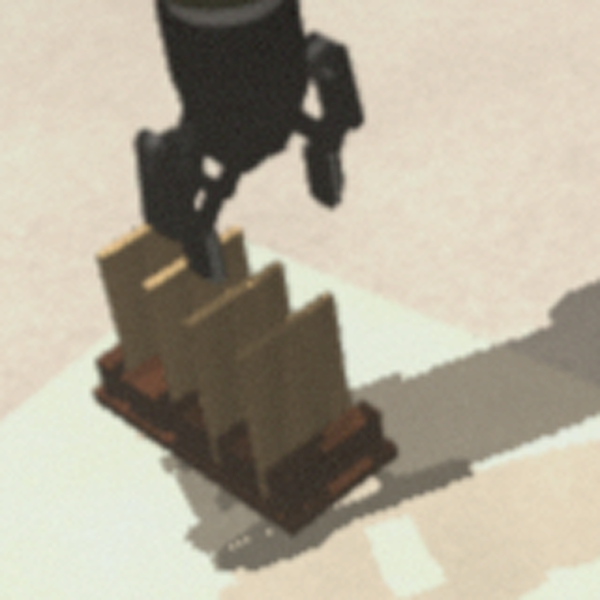

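The fingers hang above the nearest plate (tips at 210,270 and 330,200 in the crop); the tips stand 13 mm above the TCP when open.

Call:
drive_tool(series=[[[-0.001,0.0005,0.02],0,0.0854],[[-0.001,0.0005,0.045],0,0.0854],[[-0.001,0.0005,0.06],0,0.0854],[[-0.001,0.0005,0.065],0,0.0854],[[-0.001,0.0005,0.068],0,0.0854],[[-0.001,0.0005,0.071],0,0.0854],[[-0.001,0.0005,0.071],0,0.0854]])

```text
time_s: 2.85
position: [0.5528, -0.1799, 0.1199]
tool_rot: [[0.144, 0.99, 0.001], [0.99, -0.144, -0.0], [-0.0, 0.001, -1.0]]
ft_force: [0.0, 0.1, 0.6]
grip_width: 0.0856
gripper_force: 0.0
```

No touch; go on and grip gently.

Call:
drive_tool(series=[[[0,0,0.008],0,0.0854],[[0,0,0.016],0,0.0854],[[0,0,0.022],0,0.0854],[[0,0,0.022],0,0.0854],[[0,0,0.022],0,0.07],[[0,0,0.022],0,0.07],[[0,0,0.022],0,0.07],[[0,0,0.022],0,0.07],[[0,0,0.022],0,0.07]], newtons=20)

```text
time_s: 3.75
position: [0.5526, -0.18, 0.0974]
tool_rot: [[0.144, 0.99, 0.0], [0.99, -0.144, -0.0], [-0.0, 0.0, -1.0]]
ft_force: [0.1, 0.5, -0.8]
grip_width: 0.0795
gripper_force: 24.6
```

Call:
drive_tool(series=[[[0,0,-0.005],0,0.07],[[0,0,-0.015],0,0.07],[[0,0,-0.03],0,0.07],[[0,0,-0.05],0,0.07],[[0,0,-0.07],0,0.07],[[0,0,-0.09],0,0.07],[[0,0,-0.11],0,0.07],[[0,0,-0.13],0,0.07],[[0,0,-0.15],0,0.07],[[0,0,-0.16],0,0.07],[[0,0,-0.163],0,0.07],[[0,0,-0.163],0,0.07]])

```text
time_s: 4.95
position: [0.5525, -0.1799, 0.2602]
tool_rot: [[0.144, 0.99, -0.0], [0.99, -0.144, 0.0], [0.0, -0.0, -1.0]]
ft_force: [-0.8, -0.3, -0.8]
grip_width: 0.0796
gripper_force: 24.7
```

```bash
cat >> h.py <<'E'
def cr(X,Z,Y=0):
    return S0+np.array([np.cos(CY)*X-np.sin(CY)*Y,np.sin(CY)*X+np.cos(CY)*Y,Z])/1
E
python3 -c "
from h import *
go(cr(-.019,.220),-80.6)"
```

```text
t 4.95 shift [ 4.361e-01 -2.420e-02  2.000e-04] turn 72.32 F [-0.8 -0.3 -0.8] w 0.07955247082959525
```

Call:
drive_tool(series=[[[0.01,0,0],2,0.07],[[0.03,-0.002,0],6,0.07],[[0.055,-0.003,0],10,0.07],[[0.085,-0.005,0],15,0.07],[[0.115,-0.006,0],20,0.07],[[0.145,-0.008,0],25,0.07],[[0.175,-0.01,0],30,0.07],[[0.205,-0.011,0],35,0.07],[[0.235,-0.013,0],40,0.07],[[0.265,-0.015,0],45,0.07],[[0.295,-0.016,0],50,0.07],[[0.325,-0.018,0],55,0.07],[[0.355,-0.02,0],60,0.07],[[0.38,-0.021,0],64,0.07],[[0.4,-0.022,0],67,0.07],[[0.417,-0.023,0],69.5,0.07],[[0.428,-0.024,0],71.3,0.07],[[0.436,-0.0242,0],72.3,0.07],[[0.436,-0.0242,0],72.3,0.07],[[0.436,-0.0242,0],72.3,0.07]])

```text
time_s: 6.95
position: [0.5914, 0.2545, 0.2599]
tool_rot: [[0.986, 0.164, -0.001], [0.164, -0.986, -0.0], [-0.001, 0.0, -1.0]]
ft_force: [0.6, -0.6, 0.1]
grip_width: 0.0793
gripper_force: 24.7
```

```bash
python3 - <<'E'
from h import *
from rig import viewer
slotpose();go(cr(-.019,.149),-80.6)
r=viewer.get_image('scene');i=r['img'][150:330,330:510,::-1]
cv2.imwrite('pics/b.png',cv2.convertScaleAbs(cv2.resize(i,(600,600),interpolation=cv2.INTER_CUBIC),alpha=1.6))
E
```

```text
TCP in cradle frame: X,Y,Z mm [-19.   -0.6 219.9]
t 6.95 shift [ 0.     -0.0006  0.0709] turn 0.05 F [ 0.6 -0.6  0.1] w 0.07925054984167518
```

View pics/b.png

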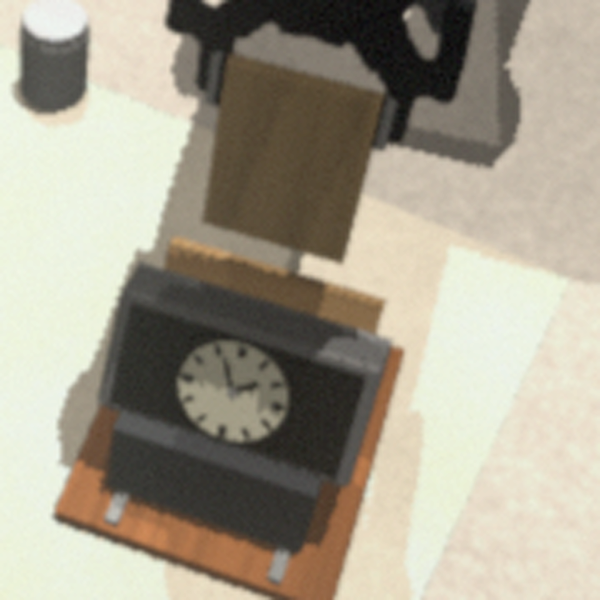

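The plate hangs upright between the fingers at its top edge (300,150 in crop), centred over the cradle mouth.

Call:
drive_tool(series=[[[0,0,0.01],0,0.07],[[0,0,0.025],0,0.07],[[0,0,0.037],0,0.07],[[0,0,0.044],0,0.07],[[0,0,0.05],0,0.07],[[0,0,0.056],0,0.07],[[0,0,0.062],0,0.07],[[0,0,0.067],0,0.07],[[0,0,0.071],0,0.07],[[0,0,0.071],0,0.07]])

```text
time_s: 8.0
position: [0.5913, 0.2549, 0.1887]
tool_rot: [[0.987, 0.164, -0.001], [0.164, -0.987, -0.0], [-0.001, 0.0, -1.0]]
ft_force: [0.3, 0.6, -1.0]
grip_width: 0.0794
gripper_force: 24.7
```

Call:
drive_tool(series=[[[-0.004,0,0],0,0.07],[[-0.009,0,0],0,0.07],[[-0.014,0,0.0002],0,0.07],[[-0.02,0,0.0007],0,0.07],[[-0.026,0,0.0015],0,0.07],[[-0.032,0,0.0027],0,0.07],[[-0.038,0,0.004],0,0.07],[[-0.044,0,0.0057],0,0.07],[[-0.05,0,0.008],0,0.07],[[-0.055,0,0.0095],0,0.07],[[-0.055,0,0.0095],0,0.07]])

```text
time_s: 9.1
position: [0.5364, 0.2458, 0.1794]
tool_rot: [[0.986, 0.164, -0.001], [0.164, -0.986, -0.0], [-0.001, 0.0, -1.0]]
ft_force: [1.3, 0.7, -0.2]
grip_width: 0.0794
gripper_force: 25.4
```

```bash
python3 - <<'E'
from h import *
from rig import viewer
slotpose();go(cr(-.0458,.0772),-80.6)
r=viewer.get_image('scene');i=r['img'][150:330,330:510,::-1]
cv2.imwrite('pics/c.png',cv2.convertScaleAbs(cv2.resize(i,(600,600),interpolation=cv2.INTER_CUBIC),alpha=1.6))
E
```

```text
TCP in cradle frame: X,Y,Z mm [-74.7  -0.2 139.4]
t 9.1 shift [ 0.0289 -0.0002  0.0621] turn 0.03 F [ 1.3  0.7 -0.2] w 0.07942528290921025
```

View pics/c.png

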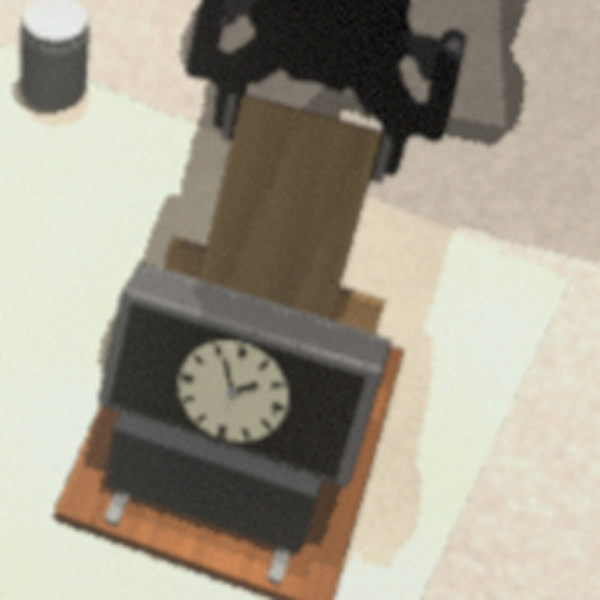

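The plate has pivoted and leans on the backrest with its foot in the mouth (275,300 in crop); sliding down the slope now.

Call:
drive_tool(series=[[[0.002,0,0.004],0,0.07],[[0.0042,0,0.009],0,0.07],[[0.0065,0,0.014],0,0.07],[[0.0089,0,0.019],0,0.07],[[0.0112,0,0.024],0,0.07],[[0.0135,0,0.029],0,0.07],[[0.0158,0,0.034],0,0.07],[[0.0182,0,0.039],0,0.07],[[0.0205,0,0.044],0,0.07],[[0.0228,0,0.049],0,0.07],[[0.0247,0,0.053],0,0.07],[[0.0261,0,0.056],0,0.07],[[0.0261,0,0.056],0,0.07]])

```text
time_s: 10.45
position: [0.5629, 0.2502, 0.1234]
tool_rot: [[0.987, 0.164, -0.001], [0.164, -0.987, -0.0], [-0.001, 0.0, -1.0]]
ft_force: [-0.4, -0.8, -0.3]
grip_width: 0.0796
gripper_force: 25.4
```

Call:
drive_tool(series=[[[0.0007,0,0.0015],0,0.07],[[0.0014,0,0.003],0,0.07],[[0.0021,0,0.0045],0,0.07],[[0.0026,0,0.0055],0,0.07],[[0.003,0,0.0065],0,0.07],[[0.003,0,0.0065],0,0.07]])

```text
time_s: 11.05
position: [0.5658, 0.2507, 0.1172]
tool_rot: [[0.987, 0.164, -0.0], [0.164, -0.987, -0.0], [-0.0, 0.0, -1.0]]
ft_force: [0.5, -0.3, 0.0]
grip_width: 0.0796
gripper_force: 25.4
```

Call:
drive_tool(series=[[[0.0005,0,0.001],0,0.07],[[0.0009,0,0.002],0,0.07],[[0.0012,0,0.0025],0,0.07],[[0.0012,0,0.0025],0,0.07]])

```text
time_s: 11.45
position: [0.5667, 0.2509, 0.1168]
tool_rot: [[0.986, 0.164, 0.001], [0.164, -0.986, -0.0], [0.001, 0.0, -1.0]]
ft_force: [-7.1, -2.5, 12.8]
grip_width: 0.0798
gripper_force: 26.9
```

On the ledge. Release and rise.

Call:
drive_tool(series=[[[0,0,-0.0005],0,0.0854],[[0,0,-0.0005],0,0.0854],[[0,0,-0.0005],0,0.0854],[[0,0,-0.0005],0,0.0854],[[0,0,-0.005],0,0.0854],[[0,0,-0.012],0,0.0854],[[0,0,-0.025],0,0.0854],[[0,0,-0.045],0,0.0854],[[0,0,-0.07],0,0.0854],[[0,0,-0.1],0,0.0854],[[0,0,-0.12],0,0.0854],[[0,0,-0.12],0,0.0854]])

```text
time_s: 12.65
position: [0.568, 0.2511, 0.2391]
tool_rot: [[0.986, 0.164, 0.007], [0.164, -0.986, 0.002], [0.007, -0.0, -1.0]]
ft_force: [0.5, 0.6, 0.1]
grip_width: 0.085
gripper_force: 0.0
```

```bash
python3 - <<'E'
from h import *
go([*PL[1],.19],RY)
E
```

```text
t 12.65 shift [-0.1015  0.467   0.0481] turn -72.27 F [0.5 0.6 0.1] w 0.08503190113480119
```

Call:
drive_tool(series=[[[-0.005,0.02,0],-4,0.0854],[[-0.012,0.055,0],-9,0.0854],[[-0.021,0.095,0],-15,0.0854],[[-0.029,0.135,0],-22,0.0854],[[-0.038,0.175,0],-29,0.0854],[[-0.047,0.215,0],-36,0.0854],[[-0.055,0.255,0],-43,0.0854],[[-0.064,0.295,0],-50,0.0854],[[-0.073,0.335,0],-57,0.0854],[[-0.082,0.375,0],-63,0.0854],[[-0.09,0.415,0],-68,0.0854],[[-0.097,0.445,0.01],-71,0.0854],[[-0.1,0.46,0.025],-72.3,0.0854],[[-0.1015,0.467,0.04],-72.3,0.0854],[[-0.1015,0.467,0.048],-72.3,0.0854],[[-0.1015,0.467,0.048],-72.3,0.0854]])

```text
time_s: 14.25
position: [0.5429, -0.2258, 0.1856]
tool_rot: [[0.144, 0.99, -0.002], [0.99, -0.144, 0.002], [0.001, -0.002, -1.0]]
ft_force: [0.3, -1.0, 0.4]
grip_width: 0.0856
gripper_force: 0.0
```

```bash
python3 - <<'E'
from h import *
from rig import viewer
go([*PL[1],.1],RY)
r=viewer.get_image('scene');W=cloud(r);d=W[...,:2]-S0[:2]
X=d@[np.cos(CY),np.sin(CY)];Y=d@[-np.sin(CY),np.cos(CY)];Z=W[...,2]-.04
sx=_c*X+_s*Z if 0 else np.cos(np.radians(25))*X+np.sin(np.radians(25))*Z
sz=-np.sin(np.radians(25))*X+np.cos(np.radians(25))*Z
m=(abs(Y)<.06)&(abs(sx)<.03)&(sz>.098)&(sz<.16)
print(m.sum(),'sz',np.percentile(sz[m],[50,95,99]),'Y',np.percentile(Y[m],[2,98]),'sx',np.percentile(sx[m],[5,50,95]))
print(np.polyfit(sz[m],sx[m],1),np.polyfit(Y[m],sx[m],1))
E
```

```text
t 14.25 shift [-0.0001  0.0021  0.0856] turn 0.02 F [ 0.3 -1.   0.4] w 0.08556306365304175
634 sz [0.11405674 0.12697809 0.12770474] Y [-0.03943453  0.037448  ] sx [0.00302804 0.00657977 0.00899319]
[-0.06575884  0.01386275] [0.00167955 0.00637909]
```

First plate stands down (top 126 mm up the slope). Second grasp.

Call:
drive_tool(series=[[[0,0.0015,0.02],0,0.0854],[[0,0.0015,0.042],0,0.0854],[[0,0.0015,0.056],0,0.0854],[[0,0.0015,0.061],0,0.0854],[[0,0.0015,0.066],0,0.0854],[[0,0.0015,0.066],0,0.0854]])

```text
time_s: 14.9
position: [0.5451, -0.2265, 0.1212]
tool_rot: [[0.144, 0.99, 0.0], [0.99, -0.144, -0.0], [-0.0, 0.001, -1.0]]
ft_force: [-0.2, 0.0, 0.3]
grip_width: 0.0853
gripper_force: 0.0
```

Call:
drive_tool(series=[[[0,0,0.008],0,0.0854],[[0,0,0.016],0,0.0854],[[0,0,0.024],0,0.0854],[[0,0,0.024],0,0.0854],[[0,0,0.024],0,0.07],[[0,0,0.024],0,0.07],[[0,0,0.024],0,0.07],[[0,0,0.024],0,0.07],[[0,0,0.024],0,0.07]], newtons=20)

```text
time_s: 15.8
position: [0.5449, -0.2267, 0.0969]
tool_rot: [[0.144, 0.99, 0.0], [0.99, -0.144, -0.0], [-0.0, 0.0, -1.0]]
ft_force: [0.6, 0.1, -1.2]
grip_width: 0.0798
gripper_force: 24.6
```

Call:
drive_tool(series=[[[0,0,-0.005],0,0.07],[[0,0,-0.015],0,0.07],[[0,0,-0.03],0,0.07],[[0,0,-0.05],0,0.07],[[0,0,-0.07],0,0.07],[[0,0,-0.09],0,0.07],[[0,0,-0.11],0,0.07],[[0,0,-0.13],0,0.07],[[0,0,-0.15],0,0.07],[[0,0,-0.17],0,0.07],[[0,0,-0.183],0,0.07],[[0,0,-0.183],0,0.07],[[0,0,-0.183],0,0.07]])

```text
time_s: 17.1
position: [0.5447, -0.2265, 0.2798]
tool_rot: [[0.144, 0.99, 0.0], [0.99, -0.144, -0.0], [-0.0, 0.0, -1.0]]
ft_force: [-0.8, 0.3, -1.2]
grip_width: 0.0796
gripper_force: 24.8
```

```bash
python3 -c "
from h import *
go(cr(-.0165,.240),-80.6)"
```

```text
t 17.1 shift [ 4.841e-01 -2.090e-02 -2.000e-04] turn 72.32 F [-0.8  0.3 -1.2] w 0.07963115426378553
```

Call:
drive_tool(series=[[[0.01,0,0],2,0.07],[[0.03,-0.001,0],5,0.07],[[0.06,-0.003,0],9,0.07],[[0.095,-0.004,0],14,0.07],[[0.13,-0.006,0],19,0.07],[[0.165,-0.007,0],24,0.07],[[0.2,-0.009,0],30,0.07],[[0.235,-0.01,0],35,0.07],[[0.27,-0.012,0],40,0.07],[[0.305,-0.013,0],45,0.07],[[0.34,-0.015,0],50,0.07],[[0.375,-0.016,0],56,0.07],[[0.405,-0.0175,0],60,0.07],[[0.43,-0.0186,0],64,0.07],[[0.452,-0.0195,0],67.5,0.07],[[0.468,-0.02,0],70,0.07],[[0.479,-0.0207,0],71.8,0.07],[[0.484,-0.0209,0],72.3,0.07],[[0.484,-0.0209,0],72.3,0.07],[[0.484,-0.0209,0],72.3,0.07]])

```text
time_s: 19.1
position: [0.5938, 0.2548, 0.2795]
tool_rot: [[0.986, 0.164, -0.001], [0.164, -0.986, -0.0], [-0.001, 0.0, -1.0]]
ft_force: [-0.1, 0.4, -1.0]
grip_width: 0.0795
gripper_force: 24.8
```

```bash
python3 -c "
from h import *
slotpose();go(cr(-.0165,.160),-80.6)"
```

```text
TCP in cradle frame: X,Y,Z mm [-16.5  -0.7 239.5]
t 19.1 shift [ 0.0001 -0.0007  0.0795] turn 0.04 F [-0.1  0.4 -1. ] w 0.0794823492126648
```

Call:
drive_tool(series=[[[0,0,0.01],0,0.07],[[0,0,0.025],0,0.07],[[0,0,0.042],0,0.07],[[0,0,0.055],0,0.07],[[0,0,0.063],0,0.07],[[0,0,0.069],0,0.07],[[0,0,0.075],0,0.07],[[0,0,0.0795],0,0.07],[[0,0,0.0795],0,0.07]])

```text
time_s: 20.0
position: [0.5937, 0.2553, 0.1998]
tool_rot: [[0.987, 0.164, -0.001], [0.164, -0.987, -0.0], [-0.001, 0.0, -1.0]]
ft_force: [-0.3, -0.1, -0.7]
grip_width: 0.0795
gripper_force: 24.8
```

Call:
drive_tool(series=[[[-0.004,0,0],0,0.07],[[-0.009,0,0.0002],0,0.07],[[-0.014,0,0.0005],0,0.07],[[-0.02,0,0.0012],0,0.07],[[-0.026,0,0.0025],0,0.07],[[-0.032,0,0.004],0,0.07],[[-0.038,0,0.0055],0,0.07],[[-0.044,0,0.0075],0,0.07],[[-0.049,0,0.0095],0,0.07],[[-0.0535,0,0.0115],0,0.07],[[-0.0535,0,0.0115],0,0.07]])

```text
time_s: 21.1
position: [0.5404, 0.2465, 0.1885]
tool_rot: [[0.986, 0.164, -0.001], [0.164, -0.986, -0.0], [-0.001, -0.0, -1.0]]
ft_force: [1.0, 0.4, 1.1]
grip_width: 0.0796
gripper_force: 25.6
```

```bash
python3 - <<'E'
from h import *
from rig import viewer
slotpose()
r=viewer.get_image('scene');i=r['img'][150:330,330:510,::-1]
cv2.imwrite('pics/d.png',cv2.convertScaleAbs(cv2.resize(i,(600,600),interpolation=cv2.INTER_CUBIC),alpha=1.6))
E
```

```text
TCP in cradle frame: X,Y,Z mm [-70.6  -0.2 148.5]
```

View pics/d.png

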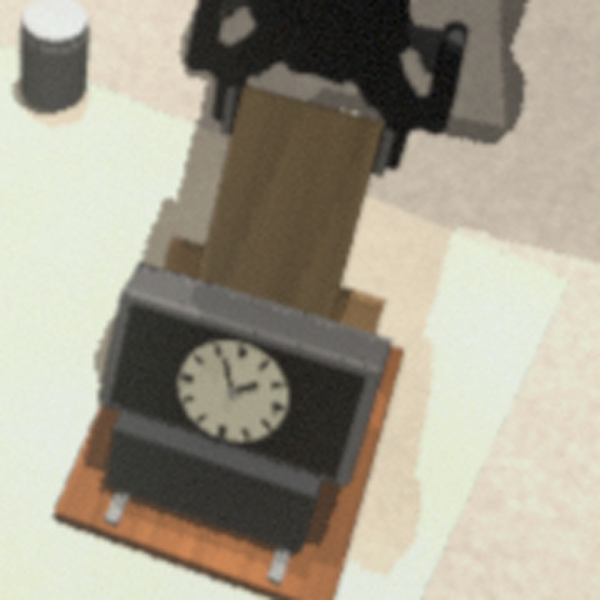

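Second plate leans on the first with its foot in the mouth. Slide to where the finger tips are just above the first plate's top, so they do not catch it.

Call:
drive_tool(series=[[[0.002,0,0.004],0,0.07],[[0.0042,0,0.009],0,0.07],[[0.0065,0,0.014],0,0.07],[[0.0089,0,0.019],0,0.07],[[0.0112,0,0.024],0,0.07],[[0.0135,0,0.029],0,0.07],[[0.0158,0,0.034],0,0.07],[[0.0177,0,0.038],0,0.07],[[0.0188,0,0.0405],0,0.07],[[0.0188,0,0.0405],0,0.07]])

```text
time_s: 22.15
position: [0.5595, 0.2496, 0.1478]
tool_rot: [[0.987, 0.164, -0.001], [0.164, -0.987, -0.0], [-0.001, 0.0, -1.0]]
ft_force: [0.3, -0.2, -0.8]
grip_width: 0.0792
gripper_force: 25.4
```

Call:
drive_tool(series=[[[0,0,0],0,0.0854],[[0,0,0],0,0.0854],[[0,0,0],0,0.0854],[[0,0,0],0,0.0854],[[0,0,0],0,0.0854],[[0,0,-0.01],0,0.0854],[[0,0,-0.03],0,0.0854],[[0,0,-0.06],0,0.0854],[[0,0,-0.09],0,0.0854],[[0,0,-0.09],0,0.0854]])

```text
time_s: 23.15
position: [0.5609, 0.25, 0.2435]
tool_rot: [[0.986, 0.164, 0.009], [0.164, -0.986, 0.002], [0.009, -0.001, -1.0]]
ft_force: [-0.3, -0.7, -1.1]
grip_width: 0.0855
gripper_force: 0.0
```

```bash
cat >> h.py <<'E'
def tops():
    from rig import viewer
    for n in ('scene','top'):
        r=viewer.get_image(n);W=cloud(r);d=W[...,:2]-S0[:2]
        X=d@[np.cos(CY),np.sin(CY)];Y=d@[-np.sin(CY),np.cos(CY)];Z=W[...,2]-.04
        sx=_c*X+_s*Z;sz=-_s*X+_c*Z
        m=(abs(Y)<.06)&(sx>-.015)&(sx<.045)&(sz>.098)&(sz<.2)&(W[...,2]<.21)
        hs=cv2.cvtColor(r['img'],cv2.COLOR_RGB2HSV);m&=hs[...,1]>70
        if m.sum()<10: print(n,'hidden',m.sum());continue
        print(n,m.sum(),'Y',np.percentile(Y[m],[2,98]).round(4),'sx',np.percentile(sx[m],[5,50,95]).round(4))
        for a in np.arange(-.002,.034,.004):
            q=m&(sx>=a)&(sx<a+.004)
            if q.sum()>5: print('  sx',a.round(3),q.sum(),'sz 50/95',np.percentile(sz[q],[50,95]).round(4))
E
python3 -c "
from h import *
tops();slotpose();go([*PL[2],.19],RY)"
```

```text
scene 661 Y [-0.038   0.0371] sx [0.007  0.0148 0.0172]
  sx 0.002 19 sz 50/95 [0.1262 0.1271]
  sx 0.006 34 sz 50/95 [0.1265 0.1279]
  sx 0.01 158 sz 50/95 [0.1166 0.1271]
  sx 0.014 440 sz 50/95 [0.1129 0.126 ]
  sx 0.018 9 sz 50/95 [0.1072 0.1184]
top 63 Y [-0.0404 -0.0001] sx [-0.0015  0.002   0.0134]
  sx -0.002 31 sz 50/95 [0.126  0.1279]
  sx 0.002 22 sz 50/95 [0.127  0.1291]
TCP in cradle frame: X,Y,Z mm [-51.1  -0.2 199. ]
t 23.25 shift [-0.115   0.5103  0.0488] turn -72.28 F [ 0.3  0.1 -0.3] w 0.08523914680728496
```

Both plates down (tops ~126 mm). The gap estimate (clock front at sx≈72 → back ≈27 mm) leaves room for a third; go for it.

Call:
drive_tool(series=[[[-0.005,0.02,0],-4,0.0854],[[-0.012,0.055,0],-9,0.0854],[[-0.021,0.095,0],-15,0.0854],[[-0.03,0.135,0],-21,0.0854],[[-0.039,0.175,0],-27,0.0854],[[-0.048,0.215,0],-33,0.0854],[[-0.057,0.255,0],-39,0.0854],[[-0.066,0.295,0],-45,0.0854],[[-0.075,0.335,0],-51,0.0854],[[-0.084,0.375,0],-57,0.0854],[[-0.093,0.415,0],-63,0.0854],[[-0.102,0.455,0],-68,0.0854],[[-0.109,0.485,0.01],-71,0.0854],[[-0.113,0.503,0.025],-72.3,0.0854],[[-0.115,0.51,0.04],-72.3,0.0854],[[-0.115,0.51,0.048],-72.3,0.0854],[[-0.115,0.51,0.048],-72.3,0.0854]])

```text
time_s: 24.95
position: [0.5291, -0.2716, 0.1887]
tool_rot: [[0.144, 0.99, -0.003], [0.99, -0.144, 0.002], [0.002, -0.003, -1.0]]
ft_force: [-0.3, -0.4, 1.1]
grip_width: 0.0857
gripper_force: 0.0
```

```bash
python3 - <<'E'
from h import *
from rig import viewer
go([*PL[2],.1],RY)
r=viewer.get_image('top');W=cloud(r);x,y,z=np.moveaxis(W,-1,0)
hs=cv2.cvtColor(r['img'],cv2.COLOR_RGB2HSV)
cv2.imwrite('pics/e.png',cv2.convertScaleAbs(cv2.resize(r['img'][125:225,170:270,::-1],(600,600),interpolation=cv2.INTER_CUBIC),alpha=1.6))
m=(z>.11)&(z<.15)&(x>.25)&(x<.7)&(y<-.24)&(y>-.5)
tops()
E
```

```text
t 24.95 shift [-0.0011  0.0011  0.0887] turn 0.02 F [-0.3 -0.4  1.1] w 0.08569771684309796
scene 660 Y [-0.0382  0.0372] sx [0.0078 0.0148 0.0174]
  sx 0.002 21 sz 50/95 [0.1264 0.127 ]
  sx 0.006 28 sz 50/95 [0.1266 0.1275]
  sx 0.01 160 sz 50/95 [0.1164 0.1272]
  sx 0.014 435 sz 50/95 [0.1126 0.1259]
  sx 0.018 14 sz 50/95 [0.1189 0.1276]
top 392 Y [-0.0406  0.0373] sx [-0.0006  0.0103  0.0149]
  sx -0.002 60 sz 50/95 [0.1262 0.1286]
  sx 0.002 62 sz 50/95 [0.1266 0.13  ]
  sx 0.006 70 sz 50/95 [0.1266 0.1294]
  sx 0.01 108 sz 50/95 [0.1245 0.1284]
  sx 0.014 90 sz 50/95 [0.1128 0.127 ]
```

View pics/e.png

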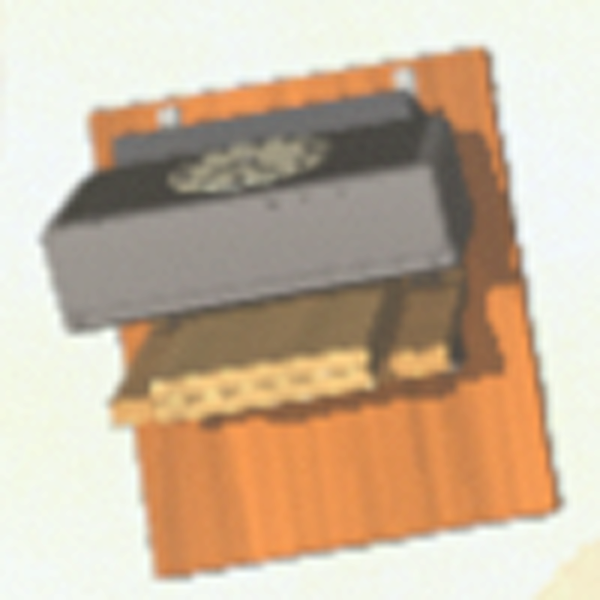

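Both plates stand side by side in the gap (tops at 265,385 in crop), with a free strip in front of the clock edge (at y≈310). Take the third.

Call:
drive_tool(series=[[[-0.001,0.001,0.02],0,0.0854],[[-0.001,0.001,0.044],0,0.0854],[[-0.001,0.001,0.059],0,0.0854],[[-0.001,0.001,0.064],0,0.0854],[[-0.001,0.001,0.069],0,0.0854],[[-0.001,0.001,0.069],0,0.0854]])

```text
time_s: 25.7
position: [0.5307, -0.2734, 0.1217]
tool_rot: [[0.144, 0.99, 0.001], [0.99, -0.144, -0.0], [-0.0, 0.001, -1.0]]
ft_force: [0.3, -0.4, -0.2]
grip_width: 0.0856
gripper_force: 0.0
```

Call:
drive_tool(series=[[[0.0005,-0.0008,0.008],0,0.0854],[[0.0005,-0.0008,0.016],0,0.0854],[[0.0005,-0.0008,0.0245],0,0.0854],[[0.0005,-0.0008,0.0245],0,0.0854],[[0.0005,-0.0008,0.0245],0,0.07],[[0.0005,-0.0008,0.0245],0,0.07],[[0.0005,-0.0008,0.0245],0,0.07],[[0.0005,-0.0008,0.0245],0,0.07],[[0.0005,-0.0008,0.0245],0,0.07]], newtons=20)

```text
time_s: 26.6
position: [0.5298, -0.2728, 0.0969]
tool_rot: [[0.144, 0.99, 0.0], [0.99, -0.144, -0.0], [-0.0, 0.0, -1.0]]
ft_force: [0.0, -0.4, -0.9]
grip_width: 0.0797
gripper_force: 24.6
```

Call:
drive_tool(series=[[[0,0,-0.005],0,0.07],[[0,0,-0.015],0,0.07],[[0,0,-0.03],0,0.07],[[0,0,-0.05],0,0.07],[[0,0,-0.07],0,0.07],[[0,0,-0.09],0,0.07],[[0,0,-0.11],0,0.07],[[0,0,-0.13],0,0.07],[[0,0,-0.15],0,0.07],[[0,0,-0.17],0,0.07],[[0,0,-0.183],0,0.07],[[0,0,-0.183],0,0.07],[[0,0,-0.183],0,0.07]])

```text
time_s: 27.9
position: [0.5296, -0.2727, 0.2799]
tool_rot: [[0.144, 0.99, 0.0], [0.99, -0.144, -0.0], [-0.0, 0.0, -1.0]]
ft_force: [-0.3, 0.6, -0.7]
grip_width: 0.0795
gripper_force: 24.8
```

```bash
python3 -c "
from h import *
go(cr(-.014,.240),-80.6)"
```

```text
t 27.9 shift [ 5.327e-01 -1.020e-02 -2.000e-04] turn 72.32 F [-0.3  0.6 -0.7] w 0.07951824629483736
```

Call:
drive_tool(series=[[[0.012,0,0],2,0.07],[[0.035,0,0],5,0.07],[[0.068,-0.001,0],9,0.07],[[0.105,-0.002,0],14,0.07],[[0.143,-0.003,0],19,0.07],[[0.181,-0.003,0],24,0.07],[[0.22,-0.004,0],30,0.07],[[0.258,-0.005,0],35,0.07],[[0.297,-0.006,0],40,0.07],[[0.335,-0.006,0],45,0.07],[[0.374,-0.007,0],50,0.07],[[0.412,-0.008,0],56,0.07],[[0.446,-0.0085,0],60,0.07],[[0.474,-0.009,0],64,0.07],[[0.498,-0.0095,0],67.5,0.07],[[0.515,-0.01,0],70,0.07],[[0.527,-0.0102,0],71.8,0.07],[[0.5327,-0.0102,0],72.3,0.07],[[0.5327,-0.0102,0],72.3,0.07],[[0.5327,-0.0102,0],72.3,0.07]])

```text
time_s: 29.9
position: [0.5963, 0.2553, 0.2795]
tool_rot: [[0.986, 0.164, -0.001], [0.164, -0.986, -0.0], [-0.001, 0.0, -1.0]]
ft_force: [0.5, -0.4, -0.7]
grip_width: 0.0798
gripper_force: 24.8
```

```bash
python3 -c "
from h import *
slotpose()"
```

```text
TCP in cradle frame: X,Y,Z mm [-14.   -0.6 239.5]
```

Call:
drive_tool(series=[[[0,0,0.01],0,0.07],[[0,0,0.025],0,0.07],[[0,0,0.042],0,0.07],[[0,0,0.053],0,0.07],[[0,0,0.058],0,0.07],[[0,0,0.062],0,0.07],[[0,0,0.066],0,0.07],[[0,0,0.069],0,0.07],[[0,0,0.072],0,0.07],[[0,0,0.072],0,0.07]])

```text
time_s: 30.9
position: [0.5963, 0.2558, 0.2076]
tool_rot: [[0.987, 0.164, -0.0], [0.164, -0.987, -0.0], [-0.0, 0.0, -1.0]]
ft_force: [0.7, -0.0, -0.5]
grip_width: 0.0794
gripper_force: 24.8
```

Call:
drive_tool(series=[[[-0.004,0,0.0002],0,0.07],[[-0.009,0,0.0005],0,0.07],[[-0.014,0,0.001],0,0.07],[[-0.02,0,0.0022],0,0.07],[[-0.026,0,0.0035],0,0.07],[[-0.032,0,0.005],0,0.07],[[-0.038,0,0.007],0,0.07],[[-0.043,0,0.009],0,0.07],[[-0.047,0,0.0105],0,0.07],[[-0.0505,0,0.0118],0,0.07],[[-0.0505,0,0.0118],0,0.07]])

```text
time_s: 32.0
position: [0.5461, 0.2475, 0.1958]
tool_rot: [[0.987, 0.164, -0.001], [0.164, -0.987, -0.0], [-0.001, -0.0, -1.0]]
ft_force: [2.0, 0.7, 1.3]
grip_width: 0.0796
gripper_force: 25.5
```

```bash
python3 - <<'E'
from h import *
from rig import viewer
slotpose()
r=viewer.get_image('scene');i=r['img'][150:330,330:510,::-1]
cv2.imwrite('pics/f.png',cv2.convertScaleAbs(cv2.resize(i,(600,600),interpolation=cv2.INTER_CUBIC),alpha=1.6))
E
```

```text
TCP in cradle frame: X,Y,Z mm [-6.480e+01 -1.000e-01  1.558e+02]
```

View pics/f.png

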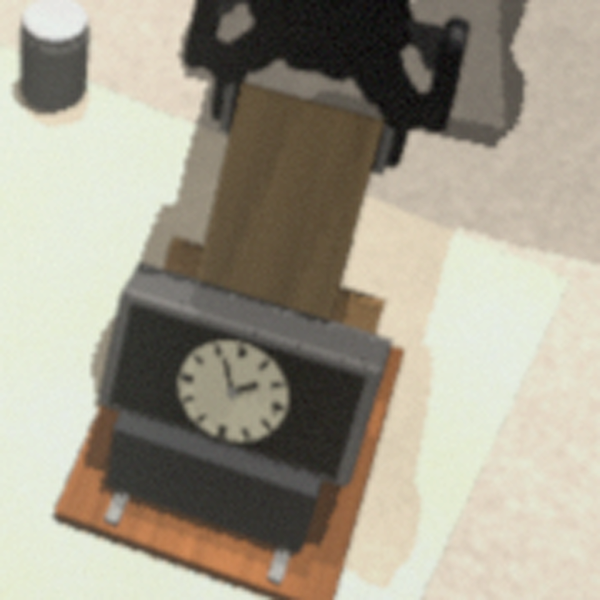

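Call:
drive_tool(series=[[[0.0014,0,0.003],0,0.07],[[0.0028,0,0.006],0,0.07],[[0.0042,0,0.009],0,0.07],[[0.0056,0,0.012],0,0.07],[[0.007,0,0.015],0,0.07],[[0.007,0,0.015],0,0.07]])

```text
time_s: 32.65
position: [0.5535, 0.2486, 0.1803]
tool_rot: [[0.987, 0.164, -0.001], [0.164, -0.987, -0.0], [-0.001, 0.0, -1.0]]
ft_force: [0.8, -0.1, -0.7]
grip_width: 0.0795
gripper_force: 25.3
```

No resistance; on down.

Call:
drive_tool(series=[[[0.0014,0,0.003],0,0.07],[[0.0028,0,0.006],0,0.07],[[0.0047,0,0.01],0,0.07],[[0.0065,0,0.014],0,0.07],[[0.0084,0,0.018],0,0.07],[[0.0103,0,0.022],0,0.07],[[0.0121,0,0.026],0,0.07],[[0.0131,0,0.028],0,0.07],[[0.0131,0,0.028],0,0.07]])

```text
time_s: 33.55
position: [0.5665, 0.2508, 0.1527]
tool_rot: [[0.987, 0.164, -0.0], [0.164, -0.987, -0.0], [-0.0, 0.0, -1.0]]
ft_force: [0.7, 1.5, -0.4]
grip_width: 0.0796
gripper_force: 25.3
```

There is room for it. Release and let it slide home.

Call:
drive_tool(series=[[[0,0,0],0,0.0854],[[0,0,0],0,0.0854],[[0,0,0],0,0.0854],[[0,0,0],0,0.0854],[[0,0,0],0,0.0854],[[0,0,-0.01],0,0.0854],[[0,0,-0.03],0,0.0854],[[0,0,-0.06],0,0.0854],[[-0.03,0,-0.09],0,0.0854],[[-0.08,0,-0.09],0,0.0854],[[-0.13,0,-0.09],0,0.0854],[[-0.13,0,-0.09],0,0.0854]])

```text
time_s: 34.75
position: [0.4322, 0.2289, 0.2436]
tool_rot: [[0.986, 0.165, -0.003], [0.165, -0.986, -0.001], [-0.003, 0.0, -1.0]]
ft_force: [0.1, -0.6, 0.0]
grip_width: 0.0855
gripper_force: 0.0
```

```bash
python3 - <<'E'
from h import *
from rig import viewer,env
tops()
r=viewer.get_image('scene')
cv2.imwrite('pics/g.png',cv2.convertScaleAbs(cv2.resize(r['img'][60:340,160:520,::-1],None,fx=2,fy=2),alpha=1.6))
W=cloud(r);x,y,z=np.moveaxis(W,-1,0);m=(z>.128)&(z<.15)&(x>.4)&(x<.65)&(y<-.29)&(y>-.4);print(rect(W[m][:,:2]),np.median(z[m]))
print(env.observe()['position'],env.observe()['time_s'])
E
```

```text
scene 778 Y [-0.039   0.0376] sx [0.0052 0.0225 0.0253]
  sx -0.002 15 sz 50/95 [0.1259 0.1267]
  sx 0.002 29 sz 50/95 [0.1266 0.1275]
  sx 0.006 37 sz 50/95 [0.1267 0.1276]
  sx 0.01 39 sz 50/95 [0.1267 0.1277]
  sx 0.014 35 sz 50/95 [0.1266 0.1274]
  sx 0.018 159 sz 50/95 [0.1165 0.1272]
  sx 0.022 449 sz 50/95 [0.1127 0.1259]
  sx 0.026 14 sz 50/95 [0.1135 0.1239]
top 527 Y [-0.0405  0.0369] sx [-0.0001  0.0141  0.0227]
  sx -0.002 56 sz 50/95 [0.1257 0.1287]
  sx 0.002 69 sz 50/95 [0.1264 0.1299]
  sx 0.006 63 sz 50/95 [0.1263 0.1297]
  sx 0.01 71 sz 50/95 [0.1257 0.1298]
  sx 0.014 60 sz 50/95 [0.1264 0.1293]
  sx 0.018 115 sz 50/95 [0.1244 0.1285]
  sx 0.022 91 sz 50/95 [0.1135 0.1277]
(array([ 521.9, -319.6]), array([14.2, 81.9]), 83.5) 0.13588779717969085
[0.43891166 0.22967878 0.2441106 ] 34.9
```

View pics/g.png

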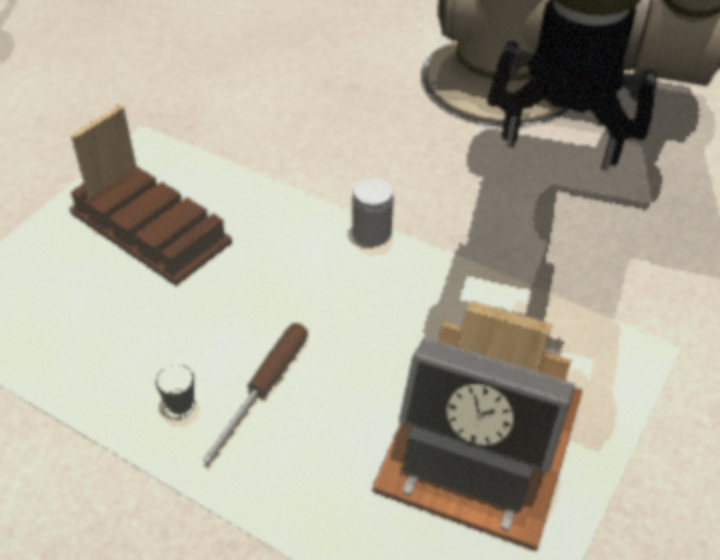

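Three plates stand fully down in the gap (500,335), one upright in the rack (105,150), bystanders untouched, gripper clear. Handing in.

```bash
python3 -c "
from rig import env
print(env.close_job())"
```

```text
the job is handed in; nothing more can be done
None
```

Three plates stand fully down in the gap (it was about 26.5–27 mm wide), the fourth is still upright in the rack, the other things on the bench were not touched, and the job is handed in at about 35 s; no verdict was shown.

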